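Earth the fingers on the round touch point before board work

TASK

Before the circuit boards are handled the fingers must be discharged: lightly touch the round domed steel button on its grey housing with the fingertips, so that it gives a few millimetres on its spring, rest there for about a second, and then draw back well clear of it (10 cm or more). Do not push hard, pick up the unit or push it along the bench; do not touch the two look-alike units with the square key and the bar key, and leave the small things standing and lying close by where they are.

Things in the scene. Friction and masses are not known exactly. Their poses are not given: they have to be found in the camera images.
- round_top (a point): The spot to touch: the middle of the top of the round domed steel button, 38 mm across, which stands 14 mm above its housing; 38 mm above the bench when up. The top is nearly flat over the middle 12 mm and falls off 3.5 mm towards 16 mm from the middle.
- round_dome (a joint): How far the round button is pressed down (m). Value 0 = up, grows as it goes down, stop at 0.010 m. A spring pushes it back up: it starts to give at about 1.3 N and needs 0.8 N more for each mm, about 9 N at the stop.
- round_unit: The unit with the round domed button: the one to touch. Loose on the bench (not fixed), about 0.5 kg: a grey plastic housing 64 x 64 x 24 mm high with a black socket at its back. Origin: centre of its underside, z up, x to its back.
- square_top (a point): Middle of the top of the square steel key, 34 x 34 mm, 38 mm above the bench (a unit to leave alone).
- square_key (a joint): How far the square key is pressed down (m). Value 0 = up, grows as it goes down, stop at 0.010 m. A spring pushes it back up: it starts to give at about 1.3 N and needs 0.8 N more for each mm, about 9 N at the stop.
- square_unit: The unit with the square flat key: not to be touched. Loose on the bench (not fixed), about 0.5 kg: a grey plastic housing 64 x 64 x 24 mm high with a black socket at its back. Origin: centre of its underside, z up, x to its back.
- bar_top (a point): Middle of the top of the long narrow steel key, 15 x 52 mm, 38 mm above the bench (a unit to leave alone).
- bar_key (a joint): How far the bar key is pressed down (m). Value 0 = up, grows as it goes down, stop at 0.010 m. A spring pushes it back up: it starts to give at about 1.3 N and needs 0.8 N more for each mm, about 9 N at the stop.
- bar_unit: The unit with the long narrow bar key: not to be touched. Loose on the bench (not fixed), about 0.5 kg: a grey plastic housing 64 x 64 x 24 mm high with a black socket at its back. Origin: centre of its underside, z up, x to its back.
- screw_jar: Small jar with black lid, 43 mm across, 46 mm high, close behind the round unit. Origin: centre of its underside. To be left alone.
- board1: Small loose circuit board, 15 x 35 x 4 mm, close in front of the round unit. Origin: centre of its underside. To be left alone.
- relay: Small upright relay block, 13 x 29 mm, 26 mm high, close behind the bar unit. Origin: centre of its underside. To be left alone.
- usb_dongle: Flat black plug-in dongle, 17 x 56 x 9 mm, close in front of the square unit. Origin: centre of its underside. To be left alone.
Mind the look-alikes: they are no part of the job. Leave any blue or yellow look-alike of the round_unit alone.

How it is judged:
On the way, in this order (a step that is already met when the one before it is completed fails the run):
1. the fingertips rest on the round button, pressing it down more than 1 mm, for 0.6 s (value of joint round_dome above 0.001 m and contact force between the fingers and round_unit above 0.5 N), for 0.6 s.
2. the button is up again and the grasp point is more than 10 cm from its top (value of joint round_dome below 0.001 m and distance between the grasp point and round_top above 0.1 m), for 0.2 s.
At the end, for the whole second after the job is handed in: The round button has been touched and is up again, the grasp point is more than 10 cm from its top, the other keys are up, and all three units and the four small things stand upright and at rest within 10 mm of where they began (all of step 2 and value of joint each of square_key, bar_key below 0.001 m and distance of each of round_unit, square_unit, bar_unit, screw_jar, board1, relay, usb_dongle from where it was at the start of the episode below 0.01 m and linear speed of each of round_unit, square_unit, bar_unit, screw_jar, board1, relay, usb_dongle below 0.02 m/s and angle between each of round_unit, square_unit, bar_unit, screw_jar, board1, relay, usb_dongle's own z axis and vertical below 0.1 rad).
It fails at once if the round unit is pressed with more than 16 N (contact force between any of the fingers, the arm and round_unit above 16 N).
It fails at once if the round unit is lifted, tipped or pushed more than 10 mm (distance of round_unit from where it was at the start of the episode above 0.01 m or angle between round_unit's own z axis and vertical above 0.15 rad or height (world z) of round_unit above 0.006 m).
It fails at once if the robot touches the square-key or bar-key unit (contact force between any of the fingers, the arm and square_unit above 0.5 N or contact force between any of the fingers, the arm and bar_unit above 0.5 N).
It fails at once if one of the other units or small things is moved more than 10 mm (distance of any of square_unit, bar_unit, screw_jar, board1, relay, usb_dongle from where it was at the start of the episode above 0.01 m).
It also fails if it takes over 32 s, if anything falls off the work surface, if the arm or the gripper's body presses on something with over 40 N, if the wrist force passes 120 N, or if a joint passes its speed limit or range.

ROBOT

A 7-joint arm with a two-finger parallel gripper is mounted at the origin on a cart in front of the work surface, level with it; the furniture and walls round the work are solid. World frame = base frame: x ahead of the robot, y to its left, z up, the work surface at z = 0. Lengths are in m, angles in rad, forces in N, time in s.
With the tool pointing down it reaches from about 0.4 to 0.85 m from the base axis. Payload 10.4 kg.
Tool frame: the origin (TCP) lies midway between the tips of the shut fingers; the grasp point (between the pads) lies 19 mm behind it; z points along the fingers, y is the line along which they close (so a half turn about z gives the same grasp; the last joint's range is limited). The gripper opens to 87 mm and grips with 3 to 60 N. Pads are 19 mm wide; open, the fingers measure 117 mm over their backs; the gripper's body (75 mm by 190 mm) begins 51 mm behind the grasp point.
Start: joints at [-1.172, 0.332, -0.065, 1.46, 0.022, 1.35, -0.088], TCP at [0.256, 0.57, 0.223] pointing down, gripper open.
Joint ranges: [-2.6, 2.6], [-0.5, 2.12], [-1.47, 1.34], [0.16, 2.42], [-1.27, 4.41], [0.06, 2.06], [-2.6, 2.6]. Speed limits (rad/s): [2.22, 2.22, 2.79, 2.79, 3.14, 3.14, 3.14].

INTERFACE

Orientations are given as a rotation vector (axis times angle).
In Python, from bench import arm, imaging gives the robot as it stands. The module is installed in compiled form; this text tells all that it offers.
- The arm moves only by the tool arm_command, never from a script. Its argument "plan" is a list of rows, each a list of 5 numbers: the gripper command: -1 is fully open, 1 is shut, values between are in proportion, then the shift along the tool's x, y, z in units of 25 mm (1.0 is 25 mm), then the turn about the tool's z in units of 8 degrees (1.0 is 8 degrees). In form: [[fingers, tx, ty, tz, roll], ...]. A call has 1 to 20 rows; each row is the pose to reach, as a shift and turn from the pose commanded when the call began, along the tool's axes at that moment; what a row does not reach only later rows make up. A row lasts 1/8 s, in which the tool goes at most 62.5 mm and 10.7 degrees, less where a joint would pass 70% of its speed; a pose out of reach is approached as far as the arm can. A call with a gripper value outside its range is refused whole. The fingers move at their own pace and stop on an object; "newtons" is the grip in N (left out, the last holds). Time passes only in rows, so rows that repeat a pose let the fingers close. It gives the time, the measured TCP pose, the force, the opening and the grip force at its end, in the units of the state.
- arm.sense(): the state, without advancing time (a new reading comes with each control period).
- imaging.get_image(name): name is "side" or "top"; returns a dict with "image" (480x640x3 uint8, blue, green, red), "fx", "fy", "cx", "cy" (pixels), "rvec" (rotation vector, rad) and "tvec" (3), from world to camera coordinates, as OpenCV has them. Camera axes: x right, y down, z forward; pixel columns grow to the right and rows downward; lengths in m; the calibration is good to about 2 mm. A picture is of the moment at which its call begins. There is no depth.
- arm.job_done(): hands the job in; it is judged then, once.
The state is a dict: "t": time; "qpos": joint angles; "joint_vel": joint speeds; "joint_efforts": joint torques, N m; "tcp_pos": TCP position; "orientation": TCP orientation; "ft_force": force on the tool from outside, world axes, zero at the start; "moment": the same for the moment, N m; "width": finger opening in m; "gripper_force": force on a finger pad.
Only numpy, scipy, OpenCV 4.12 (cv2) and the standard library are available. Lean on these libraries where they do the work, as an engineer would, in place of code of your own. Each camera call takes 0.05 s, during which the arm holds its last target. There are 200 camera calls.

## Working session

There is one attempt and no reset: what is moved stays moved. The work goes in short steps, Python scripts to look and compute and a tool call to move; the robot and the scene stay as the last step left them, time stands still between calls to the robot, and variables do not carry over. Pictures are saved under pics/ and viewed, at most 10 in all, crops included, and the job is handed in when it is done.

Besides the shell and the picture viewer there is one more tool, called after ">>>" by a JSON object that holds its "op" and its "data". arm_command: Moves the arm, as the interface text tells. Its arguments: {"type":"object","properties":{"plan":{"type":"array","items":{"type":"array","items":{"type":"number"}}},"newtons":{"type":"number"}},"required":["plan"]}

```bash
mkdir -p pics
cat > h.py <<'E'
import numpy as np, cv2
from bench import arm, imaging
def get(n):
    d=imaging.get_image(n); R=cv2.Rodrigues(np.array(d["rvec"],float))[0]; return d,R,np.array(d["tvec"],float).ravel()
def ray(d,R,t,u,v,z):
    c=-R.T@t; r=R.T@np.array([(u-d["cx"])/d["fx"],(v-d["cy"])/d["fy"],1]); return c+r*(z-c[2])/r[2]
E
python3 - <<'E'
from h import *
for n in("top","side"):
    d,R,t=get(n); cv2.imwrite(f"pics/{n}0.png",d["image"]); print(n,-R.T@t,R.round(2).tolist(),d["fx"])
s=arm.sense(); print(s)
E
```

```text
top [ 0.36820416 -0.00498021  0.93380701] [[-0.0, -1.0, -0.0], [-0.98, 0.0, -0.19], [0.19, 0.0, -0.98]] 457.3498512556365
side [ 0.22362477 -0.69663665  0.58980663] [[0.9, -0.44, 0.01], [-0.25, -0.52, -0.82], [0.36, 0.73, -0.57]] 590.1290374575417
{'t': 0.1, 'qpos': array([-1.17160374,  0.33282799, -0.06467417,  1.46082743,  0.02163938,
        1.34989248, -0.08851471]), 'joint_vel': array([-0.00068269, -0.00058636, -0.00028123,  0.0006173 , -0.0019142 ,
        0.00086745, -0.0002457 ]), 'joint_efforts': array([ 1.76573129e-03, -6.24545646e+01,  2.48061446e-02, -3.90713453e+01,
       -6.13173307e-02,  3.65165086e-02,  9.28495842e-05]), 'tcp_pos': array([0.25576649, 0.56990863, 0.22183566]), 'orientation': array([-6.57633734e-01, -3.07182245e+00,  1.96117571e-03]), 'ft_force': array([-0.98512949,  0.23119668,  0.26614196]), 'moment': array([ 0.00974826, -0.02243731, -0.0229553 ]), 'gripper_force': 0.0, 'width': 0.08702143057181423}
```

View pics/top0.png

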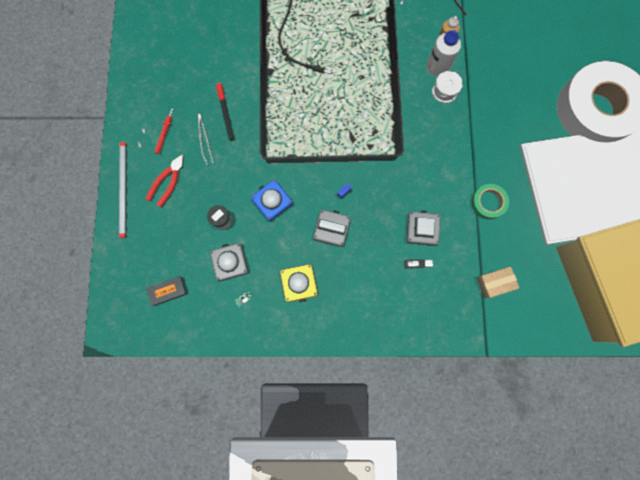

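View pics/side0.png

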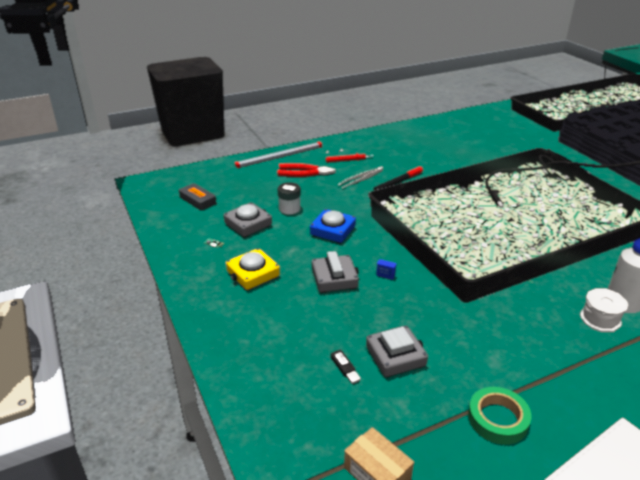

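Candidates for the round button in the top view:
- grey housing with round dome at (228,261), side view (247,212): this one fits the description.
- blue look-alike at (272,199) and yellow look-alike at (298,283): leave alone.
- bar unit at (332,227) and square unit at (425,228): leave alone.
- jar lid at (219,216): not a button.

I'll check the choice in one close crop and measure it.

Run:
```python
from h import *
from scipy.spatial.transform import Rotation as Ro
out=[];P=[]
for n,(u,v) in {"top":(228,261),"side":(247,212)}.items():
    d,R,t=get(n); im=d["image"]; g=im.max(2); s=int(im[v,u].max())
    x0,y0=u-30,v-30; c=im[y0:y0+60,x0:x0+60]
    m=((c.min(2)>125)&(c.max(2).astype(int)-c.min(2)<25)).astype(np.uint8)
    k,l,st,ce=cv2.connectedComponentsWithStats(m); i=l[30,30]
    cu,cv_=ce[i]+[x0,y0]; print(n,s,i,st[i]+[x0,y0,0,0,0],cu,cv_, ray(d,R,t,cu,cv_,.035))
    o=cv2.resize(c,(400,400),interpolation=cv2.INTER_CUBIC); mm=cv2.resize(m*255,(400,400),interpolation=0)
    cs,_=cv2.findContours(mm,0,2); cv2.drawContours(o,cs,-1,(0,0,255),1); out.append(o)
    a=-R.T@t; b=ray(d,R,t,cu,cv_,.0)-a; P.append((a,b/np.linalg.norm(b)))
A=sum(np.eye(3)-np.outer(b,b) for a,b in P); B=sum((np.eye(3)-np.outer(b,b))@a for a,b in P)
print("tri",np.linalg.solve(A,B)); cv2.imwrite("pics/crop.png",np.hstack(out))
d,R,t=get("top")
for nm,u,v,z in [("jar",219,216,.046),("board",244,298,.004),("blue",271,199,.038),("yellow",298,283,.038),("meter",167,291,.02)]: print(nm,ray(d,R,t,u,v,z).round(3))
print(Ro.from_rotvec(arm.sense()["orientation"]).as_matrix().round(3))
```

```text
top 232 1 [211 244  35  36 786] 227.66412213740458 261.3142493638677 [0.49043802 0.16904936 0.035     ]
side 236 1 [227 204  40  22 411] 246.49878345498783 213.69586374695865 [0.48719164 0.15337314 0.035     ]
tri [0.49236071 0.17121969 0.02337796]
jar [0.58  0.187 0.046]
board [0.42  0.139 0.004]
blue [0.617 0.085 0.038]
yellow [0.447 0.029 0.038]
meter [0.433 0.291 0.02 ]
[[-0.912  0.409 -0.   ]
 [ 0.409  0.912 -0.001]
 [-0.    -0.001 -1.   ]]
```

View pics/crop.png

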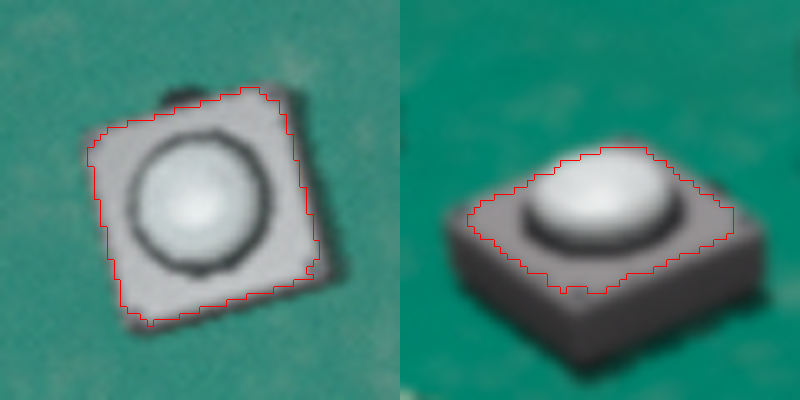

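The top view (left) shows the round dome at about (228,261) on a grey housing. Both masks outline the housing's top face, and they triangulate to (0.492, 0.171) at z = 0.0234, against a true 0.024. So this is the right unit. I'll move above it with the fingers shut.

>>> {"op": "arm_command", "data": {"plan": [[1,-1.0,-0.7,0,0],[1,-2.5,-1.8,0,0],[1,-4.0,-2.8,0,0],[1,-5.5,-3.9,0,0],[1,-7.0,-5.0,0,0],[1,-8.5,-6.0,0,0],[1,-10.0,-7.1,0,0],[1,-11.5,-8.1,0,0],[1,-13.0,-9.2,0,0],[1,-14.2,-10.1,0,0],[1,-15.1,-10.7,0,0],[1,-15.1,-10.7,1,0],[1,-15.1,-10.7,2,0],[1,-15.1,-10.7,3,0],[1,-15.1,-10.7,4,0],[1,-15.1,-10.7,4.5,0],[1,-15.1,-10.7,4.5,0],[1,-15.1,-10.7,4.5,0],[1,-15.1,-10.7,4.5,0]], "newtons": 10}}

```text
t: 2.62
tcp_pos: [0.4913, 0.1719, 0.111]
orientation: [0.657, 3.071, 0.002]
ft_force: [0.5, -0.7, 0.4]
width: 0.0004
gripper_force: 0.0
```

Run:
```python
from h import *
from scipy.spatial.transform import Rotation as Ro
o=[]
for n,(u,v) in {"top":(228,250),"side":(247,190)}.items():
    d,R,t=get(n); o.append(cv2.resize(d["image"][v-60:v+60,u-60:u+60],(400,400),interpolation=cv2.INTER_CUBIC))
cv2.imwrite("pics/above.png",np.hstack(o))
s=arm.sense(); M=Ro.from_rotvec(s["orientation"]).as_matrix(); print(s["t"],s["tcp_pos"],s["ft_force"],s["width"],M.round(3).tolist())
print("shift units to z=.045",M.T@(np.array([.492,.171,.045])-s["tcp_pos"])/.025)
```

```text
2.725 [0.49110822 0.17180716 0.11066999] [-0.15079159 -0.26649069 -0.15362389] 0.0004825191192055838 [[-0.912, 0.409, 0.001], [0.409, 0.912, 0.001], [-0.001, 0.001, -1.0]]
shift units to z=.045 [-0.04417627 -0.01732653  2.62681171]
```

View pics/above.png

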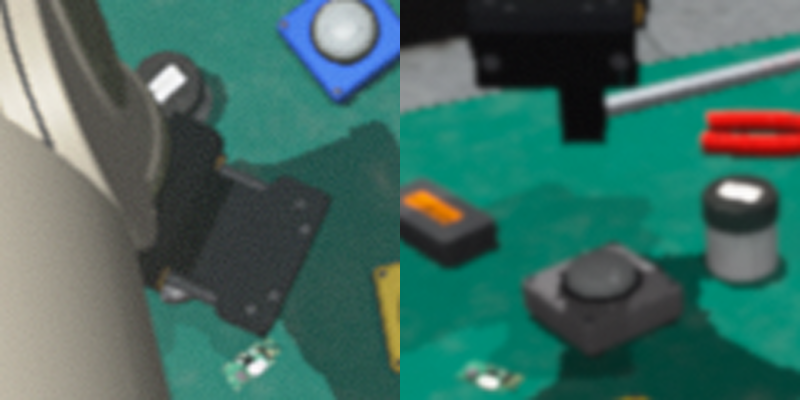

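In the side view (right) the shut fingers hang above the dome, with the tip at about (582,140) in the crop and the dome at (600,275). The jar and board are still in place and clear of the gripper. I'll go down to just above the dome.

>>> {"op": "arm_command", "data": {"plan": [[1,0,0,0.7,0],[1,0,0,1.4,0],[1,0,0,2.0,0],[1,0,0,2.4,0],[1,0,0,2.6,0],[1,0,0,2.6,0],[1,0,0,2.6,0]]}}

```text
t: 3.6
tcp_pos: [0.4911, 0.1718, 0.0455]
orientation: [0.658, 3.071, 0.001]
ft_force: [-0.6, -0.4, 0.1]
width: 0.0003
gripper_force: 0.0
```

Run:
```python
from h import *
d,R,t=get("side"); cv2.imwrite("pics/near.png",cv2.resize(d["image"][160:250,190:310],(800,600),interpolation=cv2.INTER_CUBIC))
s=arm.sense(); print(s["t"],s["tcp_pos"],s["ft_force"])
```

```text
3.65 [0.49111507 0.17180199 0.04553127] [ 0.60340713  0.56395411 -0.67890582]
```

View pics/near.png

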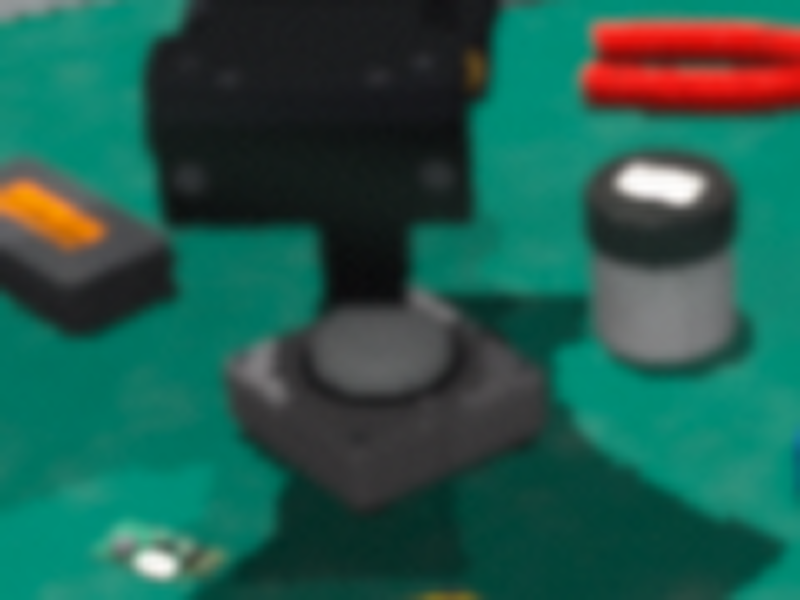

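The tip is just above the dome: finger bottom at crop (369,305), dome centre at x≈381. That puts the tip about 2–3 mm to the left, so I'll shift it slightly and press gently.

>>> {"op": "arm_command", "data": {"plan": [[1,-0.1,0,0.1,0],[1,-0.1,0,0.2,0],[1,-0.1,0,0.25,0],[1,-0.1,0,0.3,0],[1,-0.1,0,0.35,0],[1,-0.1,0,0.38,0],[1,-0.1,0,0.38,0]]}}

```text
t: 4.53
tcp_pos: [0.493, 0.1706, 0.0356]
orientation: [-0.658, -3.072, 0.0]
ft_force: [-1.2, -0.8, 2.5]
width: 0.0003
gripper_force: 1.8
```

Contact is made, at about 2.5 N. I'll go 1.5 mm further and rest there.

>>> {"op": "arm_command", "data": {"plan": [[1,0,0,0.03,0],[1,0,0,0.06,0],[1,0,0,0.06,0],[1,0,0,0.06,0],[1,0,0,0.06,0],[1,0,0,0.06,0],[1,0,0,0.06,0],[1,0,0,0.06,0],[1,0,0,0.06,0],[1,0,0,0.06,0]]}}

```text
t: 5.78
tcp_pos: [0.493, 0.1706, 0.034]
orientation: [-0.658, -3.072, -0.0]
ft_force: [-3.1, -2.1, 5.3]
width: 0.0004
gripper_force: 2.4
```

The force is about 5 N, which means roughly 4 mm of travel, and it has been held for over 1 s. I'll draw straight up.

>>> {"op": "arm_command", "data": {"plan": [[1,0,0,-0.1,0],[1,0,0,-0.3,0],[1,0,0,-0.8,0],[1,0,0,-1.5,0],[1,0,0,-2.5,0],[1,0,0,-3.5,0],[1,0,0,-4.5,0],[1,0,0,-5.5,0],[1,0,0,-6.5,0],[1,0,0,-7,0],[1,0,0,-7,0],[1,0,0,-7,0],[1,0,0,-7,0],[1,0,0,-7,0]]}}

```text
t: 7.52
tcp_pos: [0.4928, 0.1705, 0.2085]
orientation: [-0.658, -3.071, 0.001]
ft_force: [-0.3, 0.1, -0.1]
width: 0.0006
gripper_force: 0.0
```

Run:
```python
from h import *
d,R,t=get("side"); a=cv2.imread("pics/side0.png"); c=lambda i:cv2.resize(i[170:270,190:290],(400,400),interpolation=cv2.INTER_CUBIC)
cv2.imwrite("pics/after.png",np.hstack([c(a),c(d["image"])]))
s=arm.sense(); print(s["t"],s["tcp_pos"],s["ft_force"])
```

```text
7.575 [0.49288624 0.17054118 0.20861198] [ 0.16412234 -0.4211652  -0.65780142]
```

View pics/after.png

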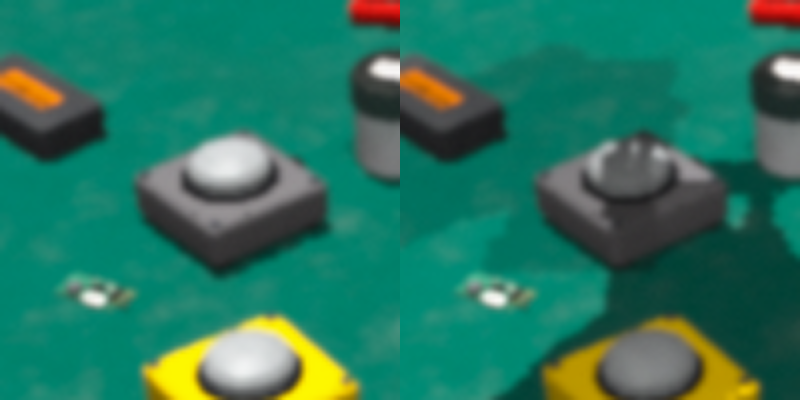

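Before (left) and after (right) match: the unit at crop (230,200), board, jar and yellow unit haven't moved, and the button is up again. I'll hand the job in.

```bash
python3 -c "
from bench import arm; print(arm.job_done())"
```

```text
the job is handed in; nothing more can be done
None
```

I pressed the round button about 4 mm at around 5 N, held it for over a second and drew back about 17 cm. The button came back up, and the round unit, jar, board and yellow look-alike show no movement in the before/after crop; the job is handed in, but no verdict came back.

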